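Work a seized T-stake loose and hang it in the rack

TASK

The steel T-stake has seized in the leaning socket of the iron stake holder, which only stands on the bench by its own weight, so a straight pull or a jerk just drags it along: grip the crosspiece and twist the stake back and forth while easing it out along the socket, without jerking, leaving the holder standing where it is. Then hang the stake in the free part of the wooden rack, tang straight down in the slot and crosspiece lying across both rails. Set it down rather than dropping it, and leave the other stake and the things around alone.

Things in the scene. Friction and masses are not known exactly. Their poses are not given: they have to be found in the camera images.
- stake: Seized T-stake, bright steel, 0.6 kg, leaning about 30 deg with the socket, crosspiece level. Origin: on the tang's axis at the crosspiece's underside; z along the tang axis, out of the socket; y along the crosspiece. Crosspiece z = 0 to 22 mm: straight flat-sided bar 20 mm wide (x), y = -50 to +50 mm, then 42 mm tapered ends (round horn +y, square beak -y), 184 mm in all.
- tang_end (a point): Rounded lower end of the stake's tang, on its axis, 99 mm below the crosspiece's underside. The tang is round, 16 mm in diameter; at the start 57 mm of it are in the socket and 42 mm are bare between mouth and crosspiece.
- holder: Cast-iron stake holder, 5 kg, loose on the bench. Origin: centre of the underside, z up. Flat base 170 (x) x 140 x 22 mm. A round socket boss, 46 mm thick (54 mm at its collar), leans 30 deg from vertical towards the holder's own -x: the bore points out along (-0.5, 0, 0.866) of the holder's axes. A pull of about 40 N along the bore drags or tips the holder.
- socket_mouth (a point): Centre of the socket's mouth on the bore axis, 95 mm above the bench and 45 mm to -x of the holder's origin. Bore 19 mm wide. The stake takes about 55 N to pull straight out; turning it takes about 0.45 N m. While it turns, friction opposes the sliding direction of the tang's surface, so a light pull draws it out: 2 mm or so for each 0.5 rad or more of twist.
- socket_floor (a point): Centre of the bore's floor, 58 mm below the mouth along the axis. The tang is seized for its first 18 mm of travel (twists of about 0.5 rad to either side work well); after that it is loose and slides freely out.
- rack: Wooden stake rack screwed to the bench. Origin: centre of the underside, z up, x along the slot. Two level rails 300 mm long, each 28 mm wide, 26 mm deep, tops 120 mm above the bench; open slot 44 mm wide between them, closed by a leg at each end, 132 mm from the middle. The spare stake hangs near x = 95 mm; the rest of the slot is free.
- rack_free (a point): Middle of the free part of the slot, level with the rails' tops (rack x = -45, y = 0, z = 120 mm). Anywhere within 60 mm of it along the slot will do; the stake's origin comes to this height when it hangs.
- spare_stake: A shorter T-stake already hanging in the rack: crosspiece 142 mm long, 24 mm wide, 18 mm deep, across the rails. Origin on its tang's axis at the crosspiece's underside. Leave it alone.
- hammer: Hammer lying on the bench, 260 mm long, wooden handle, steel head. Leave it alone.
- case: Closed black tool case on the bench, 85 x 180 x 53 mm. Leave it alone.
- chasing_block: Dark wooden block 110 x 190 mm, 60 mm high, a metal plate held on it by two iron clamp bars. Leave it alone.
Not all that is in view belongs to the job. Leave any black, green or red look-alike of the stake alone.

How it is judged:
By the outcome, as a careful person would: the job done as asked, in the order asked, and still so for the second after the job is handed in, with the robot touching nothing.
It also fails if it takes over 64 s, if anything falls off the work surface, if the arm or the gripper's body presses on something with over 40 N, if the wrist force passes 120 N, or if a joint passes its speed limit or range.

ROBOT

A 6-joint arm with a two-finger parallel gripper is mounted at the origin on the work surface. World frame = base frame: x ahead of the robot, y to its left, z up, the work surface at z = 0. Lengths are in m, angles in degrees, forces in N, time in s.
With the tool pointing down it reaches from about 0.3 to 0.75 m from the base axis. Payload 8.5 kg.
Tool frame: the origin (TCP) lies on the centre line of the jaws, within the pads' length; the fingertips stand 22 mm ahead of it and the grasp point (between the pads) lies 3 mm ahead of it (env.tip_reach is the distance from the TCP to the fingertips, in m); y points along the fingers, z is the direction in which the jaws open and shut, and the axes are right-handed (so a half turn about y gives the same grasp; the last joint's range is limited). The gripper opens to 85 mm and grips with 20 to 120 N. Pads are 22 mm wide; open, the fingers measure 114 mm over their backs; the gripper's body (76 mm by 85 mm) begins 54 mm behind the grasp point. The pads swing forward as they close: fully open they stand 13 mm farther back than shut.
Start: joints at [63.352, 21.807, 74.336, -0, 83.858, -12.336], TCP at [0.136, 0.533, 0.253] pointing down, gripper open.
Joint ranges: [-178.18, 178.18], [-50.72, 133.34], [12.68, 142.11], [-81.47, 261.47], [9.98, 163.14], [-165.26, 165.26]. Speed limits (degrees/s): [136.94, 136.94, 180, 180, 180, 180].

INTERFACE

Orientations are given as a 3x3 rotation matrix whose columns are the frame's x, y, z axes.
In Python, from rig import env, get_image gives the robot as it stands. The module is installed in compiled form; this text tells all that it offers.
- The arm moves only by the tool carry_out, never from a script. Its argument "targets" is a list that holds one entry, the list of rows, each a list of 7 numbers: the closure, from 0 (fully open) to 1 (shut), then the shift along the world's x, y, z in mm, then the turn, a rotation vector about the world's x, y, z in degrees. In form: [[[claw, dx, dy, dz, ax, ay, az], ...]]. A call has 1 to 20 rows; each row is the pose to reach, as a shift and turn from the pose commanded when the call began; what a row does not reach only later rows make up. A row lasts 1/12 s, in which the tool goes at most 41.7 mm and 7.16 degrees, less where a joint would pass 70% of its speed; a pose out of reach is approached as far as the arm can. A call with a gripper value outside its range is refused whole. The fingers move at their own pace and stop on an object; "squeeze" is the grip in N (left out, the last holds). Time passes only in rows, so rows that repeat a pose let the fingers close. It gives the time, the measured TCP pose, the force and the opening at its end, in the units of the state.
- env.observe(): the state, without advancing time (a new reading comes with each control period).
- get_image(name): name is "side" or "top"; returns a dict with "img" (400x640x3 uint8, red, green, blue), "fx", "fy", "cx", "cy" (pixels), "k1" (the pictures are not rectified: a ray, as slopes to the right and down, at radius r is drawn at 1 + k1 r^2 times it, then the intrinsics apply), "rvec" (rotation vector, rad) and "tvec" (3), from world to camera coordinates, as OpenCV has them. Camera axes: x right, y down, z forward; pixel columns grow to the right and rows downward; lengths in m; the calibration is good to about 2 mm. A picture is of the moment at which its call begins. There is no depth.
- env.close_job(): hands the job in, once; it reports no verdict.
The state is a dict: "time_s": time; "q": joint angles; "qvel": joint speeds; "joint_efforts": joint torques, N m; "position": TCP position; "tool_rot": TCP orientation; "ft_force": force on the tool from outside, world axes, zero at the start; "wrist_torque": the same for the moment, N m; "grip_width": finger opening in m.
Only numpy, scipy, OpenCV 4.12 (cv2) and the standard library are available. Lean on these libraries where they do the work, as an engineer would, in place of code of your own. Each camera call takes 0.05 s, during which the arm holds its last target.

## Working session

There is one attempt and no reset: what is moved stays moved. The work goes in short steps, Python scripts to look and compute and a tool call to move; the robot and the scene stay as the last step left them, time stands still between calls to the robot, and variables do not carry over. Pictures are saved under pics/ and viewed, and the job is handed in when it is done.

Besides the shell and the picture viewer there is one more tool, called by a JSON object that holds its "method" and its "body". carry_out: Moves the arm, as the interface text tells. Its arguments: {"type":"object","properties":{"targets":{"type":"array"},"squeeze":{"type":"number"}},"required":["targets"]}

```bash
mkdir -p pics
cat > h.py <<'E'
import numpy as np, cv2
from rig import env, get_image
def load(n):
    d=np.load(f'{n}.npz'); return {k:d[k] for k in d.files}
def cam(d):
    R=cv2.Rodrigues(np.array(d['rvec'],float))[0]; t=np.array(d['tvec'],float).ravel(); return R,t
def ray(d,u,v):
    x=(u-d['cx'])/d['fx']; y=(v-d['cy'])/d['fy']; rd=np.hypot(x,y); r=rd
    for _ in range(30): r=rd/(1+d['k1']*r*r)
    s=r/rd if rd>0 else 1
    R,t=cam(d); w=R.T@np.array([x*s,y*s,1.]); return -R.T@t, w/np.linalg.norm(w)
def onz(d,u,v,z):
    c,w=ray(d,u,v); return c+w*(z-c[2])/w[2]
def two(d1,p1,d2,p2):
    c1,w1=ray(d1,*p1); c2,w2=ray(d2,*p2)
    s=np.linalg.lstsq(np.c_[w1,-w2],c2-c1,rcond=None)[0]
    a=c1+s[0]*w1;b=c2+s[1]*w2; return (a+b)/2, np.linalg.norm(a-b)
def proj(d,P):
    R,t=cam(d); p=R@np.asarray(P,float)+t; x,y=p[:2]/p[2]; f=1+d['k1']*(x*x+y*y)
    return np.array([d['fx']*x*f+d['cx'],d['fy']*y*f+d['cy']])
def snap(n,tag):
    d=get_image(n); np.savez(f'{n}{tag}.npz',**{k:np.array(v) for k,v in d.items()})
    cv2.imwrite(f'pics/{n}{tag}.png',cv2.cvtColor(np.array(d['img']),cv2.COLOR_RGB2BGR)); return d
E
python3 - <<'E'
from h import *
for n in('side','top'):
    d=snap(n,'0'); R,t=cam(d); print(n,-R.T@t,R[2],d['fx'],d['k1'])
print(env.observe(),env.tip_reach)
E
```

```text
side [ 0.12211377 -1.50158506  1.05583899] [ 0.23583851  0.82435602 -0.51460408] 520.7976545560464 -0.07238682189549686
top [0.51158479 0.0053098  1.14812974] [ 0.05895596 -0.00703739 -0.99823578] 366.00197898178436 -0.032153775857250995
{'time_s': 0.1, 'q': array([ 6.33515723e+01,  2.18360568e+01,  7.43797377e+01, -2.95728815e-04,
        8.38583845e+01, -1.23344250e+01]), 'qvel': array([-0.08433806, -0.13495374, -0.04828436,  0.01775839,  0.03731486,
       -0.01792041]), 'joint_efforts': array([ 3.91834808e-03, -4.49222660e+01, -2.31659228e+01, -1.36134836e-04,
        3.59368685e-03,  1.69126417e-05]), 'position': array([0.13586001, 0.5327075 , 0.25278752]), 'tool_rot': array([[ 9.68955397e-01, -5.76091120e-04,  2.47234923e-01],
       [-2.47235445e-01, -1.15944458e-03,  9.68954741e-01],
       [-2.71551030e-04, -9.99999162e-01, -1.26588023e-03]]), 'ft_force': array([ 0.04729487, -0.33200626,  0.79122881]), 'wrist_torque': array([-0.02665854, -0.05269057, -0.00543499]), 'grip_width': 0.08518681481588376} 0.022
```

View pics/side0.png

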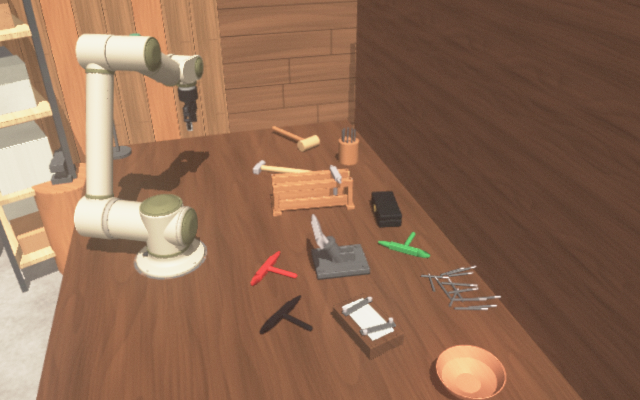

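View pics/top0.png

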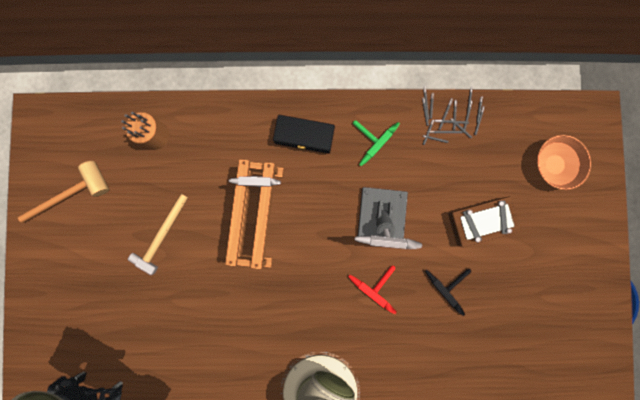

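Run:
```python
from h import *
s=load('side0');t=load('top0')
a=cv2.resize(s['img'][195:295,260:400],None,fx=5.6,fy=5.6,interpolation=cv2.INTER_CUBIC)
b=cv2.resize(t['img'][175:265,340:440],None,fx=6,fy=6,interpolation=cv2.INTER_CUBIC)
c=cv2.resize(t['img'][150:280,215:295],None,fx=4.5,fy=4.5,interpolation=cv2.INTER_CUBIC)
for n,i in(('sA',a),('tA',b),('tR',c)): cv2.imwrite(f'pics/{n}.png',i[:,:,::-1])
for p in [(356,239),(422,244),(388,242)]: print(onz(t,*p,.14))
```

```text
[ 0.47236154 -0.1006886   0.14      ]
[ 0.45702041 -0.28263996  0.14      ]
[ 0.46338482 -0.18870874  0.14      ]
```

View pics/sA.png

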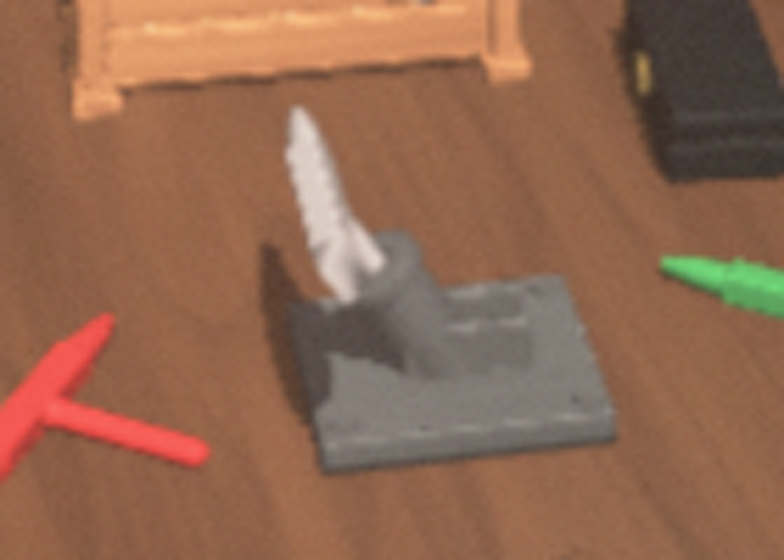

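View pics/tA.png

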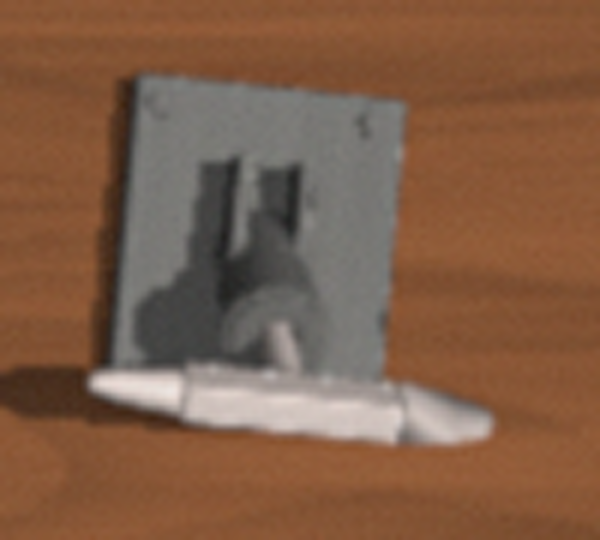

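View pics/tR.png

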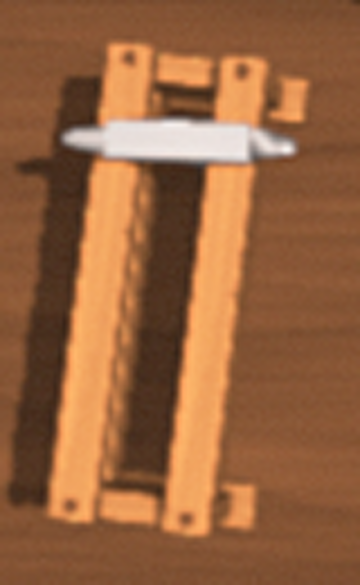

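```bash
cat > m.py <<'E'
from h import *
s=load('side0');t=load('top0')
hsv=cv2.cvtColor(t['img'],cv2.COLOR_RGB2HSV)
f=lambda x,y:(x/6+340-.42,y/6+175-.42)
print('base corners z=.022'); C=[onz(t,*f(*p),.022) for p in((135,75),(405,100),(385,372),(110,365))]
for c in C: print(c)
print([np.linalg.norm(C[i]-C[(i+1)%4]) for i in range(4)])
xa=(C[0]+C[1]-C[2]-C[3])[:2]; print('holder yaw',np.degrees(np.arctan2(xa[1],xa[0])), 'ymid top',(C[0]+C[1])/2)
# stake mask
m=((hsv[...,1]<60)&(hsv[...,2]>120)).astype(np.uint8); 
def blob(x0,x1,y0,y1):
    mm=np.zeros_like(m);mm[y0:y1,x0:x1]=m[y0:y1,x0:x1]
    n,l,st,ce=cv2.connectedComponentsWithStats(mm); i=1+np.argmax(st[1:,4]); return l==i
b=blob(345,430,225,262)
ys,xs=np.nonzero(b); print('stake px',xs.min(),xs.max(),ys.min(),ys.max(),b.sum())
for p in((90,383),(492,422),(185,367),(185,422),(405,385),(400,443)): print('stake',onz(t,*f(*p),.141))
h,tb=onz(t,*f(90,383),.141),onz(t,*f(492,422),.141)
print('len',np.linalg.norm(h-tb),'mid',(h+tb)/2,'az y',np.degrees(np.arctan2(*(h-tb)[1::-1])))
print('horn tri',two(t,f(90,383),s,(298/5.6+260-.4,108/5.6+195-.4)))
g=lambda x,y:(x/4.5+215-.4,y/4.5+150-.4)
print('rack z=.12')
L=[onz(t,*g(*p),.12) for p in((108,43),(266,58),(209,536),(49,515))]
for c in L: print(c)
print([np.linalg.norm(L[i]-L[(i+1)%4]) for i in range(4)],'ctr',np.mean(L,0))
xa=(L[0]+L[1]-L[2]-L[3])[:2]; a=np.arctan2(xa[1],xa[0]); print('yaw',np.degrees(a)); c=np.mean(L,0); print('free',c-.045*np.array([np.cos(a),np.sin(a),0]))
sp=[onz(t,*g(*p),.138) for p in((62,137),(297,148))]; print('spare',sp, np.linalg.norm(sp[0]-sp[1]),np.mean(sp,0), (np.mean(sp,0)-c)[:2]@[np.cos(a),np.sin(a)])
E
python3 m.py
```

```text
base corners z=.022
[ 0.62764406 -0.13403342  0.022     ]
[ 0.61380263 -0.2735948   0.022     ]
[ 0.47390745 -0.26032994  0.022     ]
[ 0.47869553 -0.11911701  0.022     ]
[np.float64(0.140246076149135), np.float64(0.1405226562498769), np.float64(0.14129407756781662), np.float64(0.14969356542019926)]
holder yaw -5.572471052522816 ymid top [ 0.62072335 -0.20381411  0.022     ]
stake px 355 421 225 248 696
stake [ 0.47403728 -0.09670186  0.141     ]
stake [ 0.45458352 -0.28113596  0.141     ]
stake [ 0.48097243 -0.14034677  0.141     ]
stake [ 0.45589851 -0.13997785  0.141     ]
stake [ 0.47186409 -0.24135867  0.141     ]
stake [ 0.44541918 -0.23853183  0.141     ]
len 0.18545723188803304 mid [ 0.4643104  -0.18891891  0.141     ] az y 83.97881530821839
horn tri (array([ 0.47496485, -0.0965488 ,  0.14453553]), np.float64(0.001643411743758559))
rack z=.12
[0.69951461 0.22722305 0.12      ]
[0.68922011 0.12758278 0.12      ]
[0.39103111 0.16297913 0.12      ]
[0.40454309 0.26230671 0.12      ]
[np.float64(0.10017065547690769), np.float64(0.30028249477417446), np.float64(0.10024241608457835), np.float64(0.2970505999202107)] ctr [0.54607723 0.19502292 0.12      ]
yaw -6.776178555766826
free [0.50139157 0.20033252 0.12      ]
spare [array([0.63788874, 0.25136744, 0.138     ]), array([0.63000239, 0.10629667, 0.138     ])] 0.1452849638938504 [0.63394557 0.17883206 0.138     ] 0.08916492474119472
```

```bash
cat > g.py <<'E'
from h import *
from scipy.spatial.transform import Rotation as Ro
def frame(yaw,lean):
    c,sn=np.cos(np.radians(yaw)),np.sin(np.radians(yaw)); X=np.array([c,sn,0]);Z=np.array([0,0,1.])
    l=np.radians(lean); zs=-np.sin(l)*X+np.cos(l)*Z; xs=np.cos(l)*X+np.sin(l)*Z; ys=np.cross(zs,xs)
    return xs,ys,zs,np.c_[-ys,-zs,xs]
def delta(P,R):
    o=env.observe(); return np.round((P-o['position'])*1000,1),np.round(np.degrees(Ro.from_matrix(R@o['tool_rot'].T).as_rotvec()),2)
E
python3 - <<'E'
from g import *
xs,ys,zs,R=frame(-5.9,30); print(xs,ys,zs)
G=np.array([.4643,-.1888,.1415])
print(delta(G+.103*zs,R), delta(G+.003*zs,R), delta(np.array([.42,.2,.28]),frame(-5.9,0)[3]))
E
```

```text
[ 0.86143791 -0.08902095  0.5       ] [0.10279254 0.99470282 0.        ] [-0.49735141  0.05139627  0.8660254 ]
(array([ 277.2, -716.2,  -22.1]), array([ 18.7 , -26.84, -79.57])) (array([ 326.9, -721.4, -108.7]), array([ 18.7 , -26.84, -79.57])) (array([ 284.1, -332.7,   27.2]), array([ 3.000e-02, -7.000e-02, -8.159e+01]))
```

{"method": "carry_out", "body": {"targets": [[[0,50,-40,20,2,-3,-8],[0,100,-80,25,4,-5,-16],[0,150,-120,27,5,-8,-24],[0,200,-160,27,6,-10,-32],[0,240,-200,27,8,-12,-40],[0,265,-240,27,10,-14,-47],[0,280,-280,27,12,-17,-54],[0,285,-320,27,14,-20,-60],[0,285,-360,27,16,-22,-66],[0,285,-400,27,17,-24,-72],[0,285,-440,27,18,-26,-78],[0,285,-480,27,18.7,-26.8,-79.6],[0,282,-520,20,18.7,-26.8,-79.6],[0,280,-560,10,18.7,-26.8,-79.6],[0,278,-600,0,18.7,-26.8,-79.6],[0,277,-640,-10,18.7,-26.8,-79.6],[0,277,-680,-18,18.7,-26.8,-79.6],[0,277,-716,-22,18.7,-26.8,-79.6],[0,277,-716,-22,18.7,-26.8,-79.6],[0,277,-716,-22,18.7,-26.8,-79.6]]], "squeeze": 100}}

```text
time_s: 1.77
position: [0.4122, -0.1813, 0.2317]
tool_rot: [[-0.104, 0.498, 0.861], [-0.995, -0.052, -0.09], [-0.0, -0.865, 0.501]]
ft_force: [1.7, -0.1, -0.7]
grip_width: 0.0855
```

Run:
```python
from g import *
for n,(x,y) in(('side',(240,130)),('top',(320,170))):
    d=snap(n,'1'); i=np.array(d['img'])[y:y+150,x:x+160]; cv2.imwrite(f'pics/{n}1c.png',cv2.resize(i,None,fx=4,fy=4,interpolation=cv2.INTER_CUBIC)[:,:,::-1])
o=env.observe();print(o['ft_force'],o['q'],o['position'])
xs,ys,zs,R=frame(-5.9,30); G=np.array([.4643,-.1888,.1415]); print(delta(G+.003*zs,R))
```

```text
[-0.52002925 -0.10228171  0.66625992] [-50.26622988   4.00460931 108.77874462  27.76424185  48.13901604
 -59.18631021] [ 0.41261661 -0.18476828  0.23113018]
(array([ 50.2,  -3.9, -87. ]), array([-0.01,  0.  ,  0.44]))
```

View pics/side1c.png

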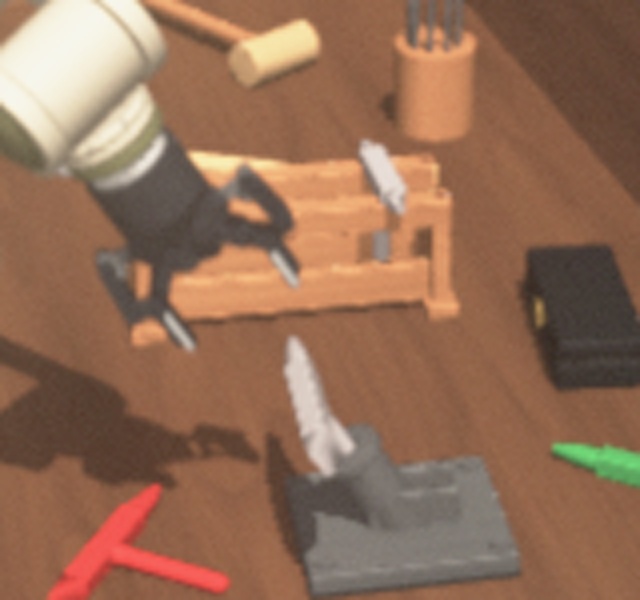

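View pics/top1c.png

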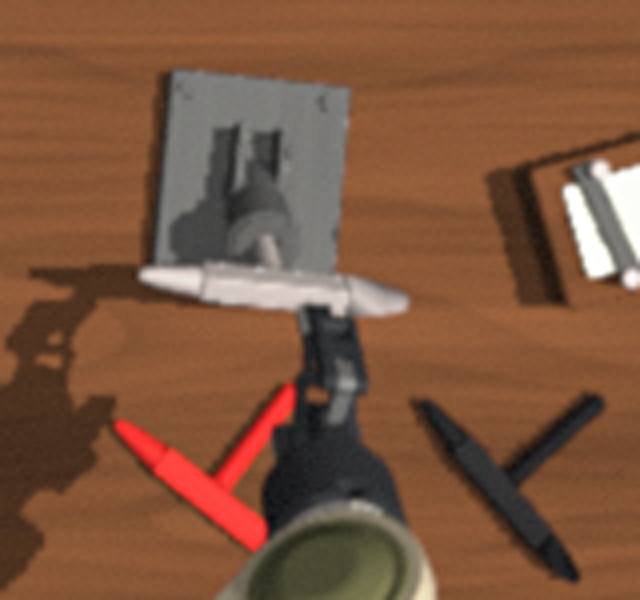

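Run:
```python
from g import *
t=load('top1');s=load('side1')
P=np.array([.4126,-.1848,.2311]); xs,ys,zs,R=frame(-5.9,30)
for k in(.009,.022): print((proj(t,P-k*zs+.043*xs)-[320,170])*4,[(proj(s,P-k*zs+e*.043*xs)-[240,130])*4 for e in(1,-1)])
```

```text
[305.64911698 310.96935193] [array([292.41039234, 290.09545412]), array([196.87658221, 347.52293176])]
[302.63848469 299.42867092] [array([301.09867599, 301.99581302]), array([205.90494006, 359.0945906 ])]
```

Run:
```python
from g import *
d=snap('top','2');i=np.array(d['img'])[220:300,370:450]; i=np.clip(i.astype(float)*1.6,0,255).astype(np.uint8)
cv2.imwrite('pics/top2c.png',cv2.resize(i,None,fx=7,fy=7,interpolation=cv2.INTER_CUBIC)[:,:,::-1])
o=env.observe();P=o['position'];R=o['tool_rot'];print(P,o['qvel'])
for k,z,x in((.009,.043,.011),(.009,.043,-.011),(.009,.043,0),(.009,.057,0),(-.054,0,0),(0,-.043,0)): print(k,z,x,(proj(d,P+R@[x,k,z])-[370,220])*7)
```

```text
[ 0.41247416 -0.18186708  0.23118806] [ 4.47909585 -2.51615538  2.14107588 -0.54358968  0.3310779   2.05530289]
0.009 0.043 0.011 [208.3283527  197.78613157]
0.009 0.043 -0.011 [146.32084689 191.58126423]
0.009 0.043 0 [177.33325975 194.68581444]
0.009 0.057 0 [184.73524752 161.22212   ]
-0.054 0 0 [179.88375072 404.18332764]
0 -0.043 0 [137.02101045 405.5984918 ]
```

View pics/top2c.png

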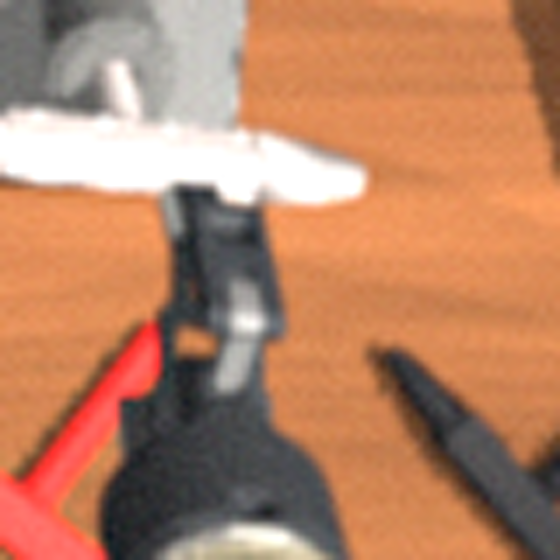

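Run:
```python
from g import *
s=load('side1');t=load('top2')
i=s['img'][160:220,260:330]; i=np.clip(i.astype(float)*2,0,255).astype(np.uint8)
cv2.imwrite('pics/side1d.png',cv2.resize(i,None,fx=8,fy=8,interpolation=cv2.INTER_CUBIC)[:,:,::-1])
o=env.observe();P=o['position'];R=o['tool_rot']
for x in((394.6,250.7),(394,248),(396.5,253)):
  p,e=two(t,x,s,(311.2,197)); print(p,e,R.T@(p-P))
print(proj(t,[0,0,0]),proj(t,[0,0,.1]))
```

```text
[ 0.44921386 -0.18143672  0.26070035] 0.002400623132315568 [-0.00444787 -0.00734768  0.04633783]
[ 0.45273029 -0.17968221  0.25915637] 0.0035781035790781895 [-0.0065706  -0.00435653  0.04842937]
[ 0.44593075 -0.1858307   0.26372297] 0.0066531617462237975 [ 0.00027144 -0.01136456  0.04543509]
[320.23004832 391.41624602] [320.51350103 407.45944604]
```

View pics/side1d.png

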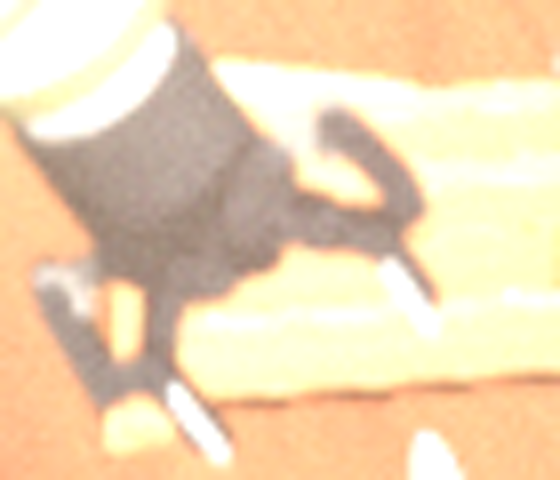

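{"method": "carry_out", "body": {"targets": [[[0,0,0,0,0,0,0],[0,0,0,0,0,0,0],[0,0,0,0,0,0,0],[0,0,0,0,0,0,0],[0,0,0,0,0,0,0],[0,0,0,0,0,0,0],[0,0,0,0,0,0,0],[0,0,0,0,0,0,0]]]}}

```text
time_s: 2.58
position: [0.413, -0.1789, 0.232]
tool_rot: [[-0.103, 0.498, 0.861], [-0.995, -0.051, -0.089], [-0.0, -0.866, 0.501]]
ft_force: [-0.2, -0.4, 0.6]
grip_width: 0.0857
```

Run:
```python
from g import *
o=env.observe();print(o['position'],o['qvel'])
d=snap('top','3');i=np.array(d['img'])[220:300,370:450]; i=np.clip(i.astype(float)*1.6,0,255).astype(np.uint8)
cv2.imwrite('pics/top3c.png',cv2.resize(i,None,fx=7,fy=7,interpolation=cv2.INTER_CUBIC)[:,:,::-1])
o=env.observe();P=o['position'];R=o['tool_rot'];print(P,o['qvel'],o['ft_force'])
for k,z,x in((-.005,.043,.011),(-.005,.043,-.011),(.009,.043,.011),(.009,.043,-.011),(-.054,0,0),(0,-.043,0)): print(k,z,x,(proj(d,P+R@[x,k,z])-[370,220])*7)
xs,ys,zs,R=frame(-5.9,30); G=np.array([.4643,-.1888,.1415]); print(delta(G+.003*zs,R))
```

```text
[ 0.41301505 -0.17892212  0.23202759] [-0.19377515  0.20503296  0.06251805 -0.10178175  0.00664236  0.00420305]
[ 0.41299972 -0.17896941  0.23202388] [-0.20343536  0.04756706 -0.00588464  0.0996922   0.01943466  0.11392367] [-0.81091185 -0.017717    0.7614499 ]
-0.005 0.043 0.011 [206.04216074 218.75719244]
-0.005 0.043 -0.011 [143.05240862 212.80304303]
0.009 0.043 0.011 [200.00283113 196.34649525]
0.009 0.043 -0.011 [137.87933276 190.46488886]
-0.054 0 0 [172.04304338 403.26692254]
0 -0.043 0 [130.11010153 404.51684914]
(array([ 49.8,  -9.7, -87.9]), array([-0.01,  0.04,  0.01]))
```

View pics/top3c.png

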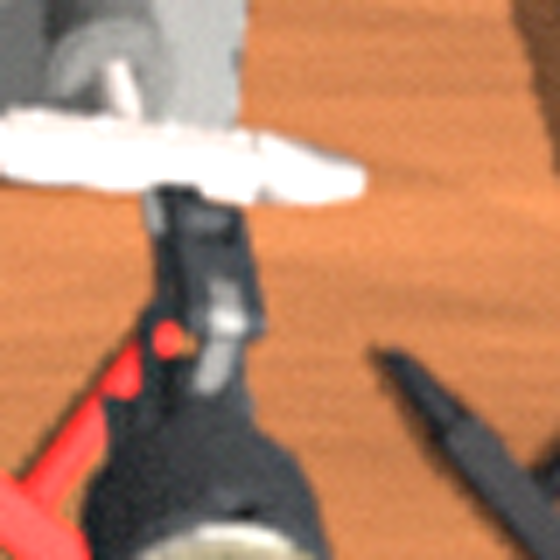

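{"method": "carry_out", "body": {"targets": [[[0,5,-5,-8,0,0,0],[0,11,-9.7,-18,0,0,0],[0,18,-9.7,-30,0,0,0],[0,25,-9.7,-43,0,0,0],[0,32,-9.7,-56,0,0,0],[0,39,-9.7,-68,0,0,0],[0,44,-9.7,-78,0,0,0],[0,48,-9.7,-84,0,0,0],[0,49.8,-9.7,-88,0,0,0],[0,49.8,-9.7,-88,0,0,0],[0,49.8,-9.7,-88,0,0,0],[0,49.8,-9.7,-88,0,0,0],[0,49.8,-9.7,-88,0,0,0],[0,49.8,-9.7,-88,0,0,0],[0,49.8,-9.7,-88,0,0,0],[0,49.8,-9.7,-88,0,0,0]]]}}

```text
time_s: 3.97
position: [0.4627, -0.1889, 0.1442]
tool_rot: [[-0.103, 0.498, 0.861], [-0.995, -0.052, -0.089], [0.0, -0.866, 0.501]]
ft_force: [0.1, 0.6, -0.3]
grip_width: 0.0852
```

Run:
```python
from g import *
o=env.observe();print(o['position'],o['qvel'],o['ft_force'])
for n,(x,y) in(('side',(270,180)),('top',(345,200))):
    d=snap(n,'4'); i=np.array(d['img'])[y:y+100,x:x+110]; cv2.imwrite(f'pics/{n}4c.png',cv2.resize(i,None,fx=6,fy=6,interpolation=cv2.INTER_CUBIC)[:,:,::-1])
xs,ys,zs,R=frame(-5.9,30); G=np.array([.4643,-.1888,.1415]); print(delta(G+.003*zs,R))
```

```text
[ 0.46274512 -0.18885925  0.14420987] [-0.02651019  0.08017484  0.02655844 -0.05410122 -0.0153474   0.02639401] [ 0.08276484  0.57428225 -0.28360638]
(array([ 0.1,  0.2, -0. ]), array([0.  , 0.05, 0.03]))
```

View pics/side4c.png

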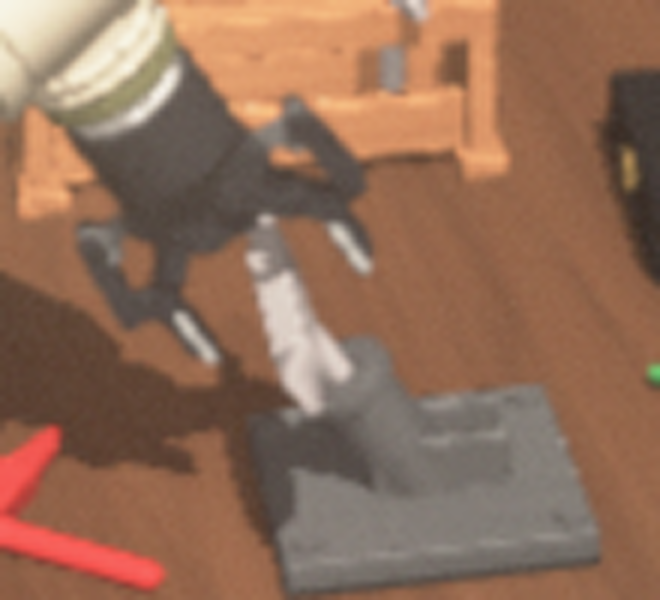

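View pics/top4c.png

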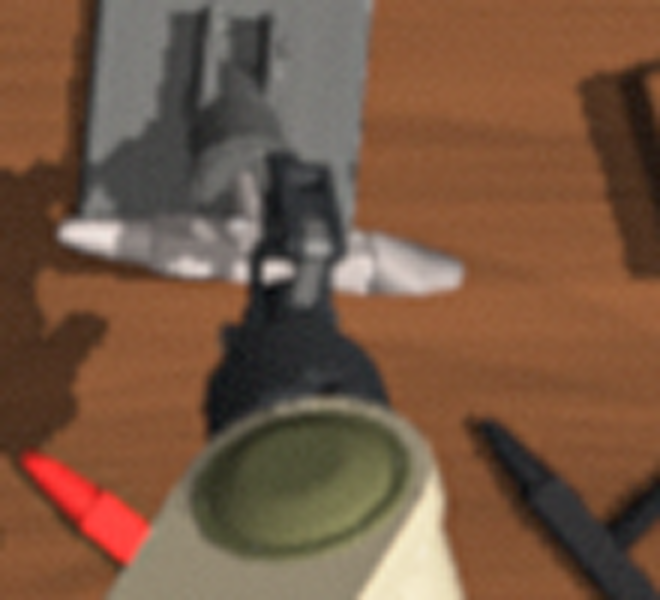

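Run:
```python
from g import *
d=load('top4');o=env.observe();P=o['position'];R=o['tool_rot']
f=lambda p:(proj(d,P+R@np.array(p))-[345,200])*6
for p in((-.011,.009,.043),(.011,.009,.043),(-.011,-.01,.043),(0,.03,0),(0,.045,0),(0,.012,0.01),(-.008,.03,0),(.008,.03,0)): print(p,f(p))
```

```text
(-0.011, 0.009, 0.043) [249.59315115 160.51131442]
(0.011, 0.009, 0.043) [297.99556919 165.15212788]
(-0.011, -0.01, 0.043) [254.76125096 182.08041791]
(0, 0.03, 0) [252.01349701 219.18499196]
(0, 0.045, 0) [248.17417239 202.52586769]
(0, 0.012, 0.01) [260.46322147 221.36557439]
(-0.008, 0.03, 0) [235.05811238 217.56469223]
(0.008, 0.03, 0) [268.9637771  220.80417501]
```

Run:
```python
from g import *
d=load('top4');o=env.observe();P=o['position'];R=o['tool_rot']
f=lambda p:np.round((proj(d,P+R@np.array(p))-[345,200])*6)
for k in(-.06,-.08,-.1,-.12): print(k,f((0,k,.04)),f((-.038,k,0)),f((.038,k,0)))
i=np.array(d['img'])[200:300,345:455]
for r in (225,228,231,255,260,264): print(r,[int(v) for v in d['img'][r,375:412].mean(1)])
```

```text
-0.06 [294. 251.] [190. 321.] [364. 337.]
-0.08 [300. 277.] [194. 347.] [372. 364.]
-0.1 [307. 304.] [199. 375.] [380. 392.]
-0.12 [315. 332.] [204. 404.] [389. 422.]
225 [71, 56, 40, 54, 75, 86, 87, 93, 97, 106, 102, 104, 111, 113, 83, 67, 65, 67, 78, 99, 119, 126, 125, 124, 123, 125, 123, 123, 120, 110, 99, 95, 91, 90, 96, 95, 94]
228 [66, 59, 60, 74, 87, 99, 103, 107, 103, 103, 113, 108, 95, 96, 70, 39, 42, 51, 65, 68, 67, 68, 64, 54, 63, 101, 120, 118, 95, 86, 90, 91, 93, 91, 93, 93, 91]
231 [70, 70, 84, 88, 97, 104, 99, 88, 80, 90, 121, 140, 120, 83, 61, 34, 34, 49, 52, 51, 40, 39, 33, 31, 44, 71, 117, 127, 120, 100, 90, 90, 94, 87, 88, 90, 90]
255 [96, 99, 96, 96, 96, 96, 77, 49, 36, 34, 29, 32, 31, 32, 36, 40, 37, 40, 43, 41, 45, 49, 47, 45, 47, 51, 64, 85, 90, 98, 103, 101, 101, 101, 99, 101, 101]
260 [98, 98, 99, 98, 95, 87, 59, 37, 28, 24, 29, 31, 29, 34, 34, 32, 41, 42, 41, 41, 44, 45, 46, 45, 49, 52, 45, 45, 49, 48, 46, 53, 70, 88, 93, 95, 92]
264 [93, 95, 95, 87, 55, 25, 27, 24, 25, 25, 31, 27, 31, 30, 36, 38, 47, 44, 50, 51, 52, 52, 54, 45, 33, 30, 38, 45, 48, 49, 51, 46, 48, 54, 75, 89, 88]
```

{"method": "carry_out", "body": {"targets": [[[0.5,0,0,0,0,0,0],[0.65,0,0,0,0,0,0],[0.7,0,0,0,0,0,0],[0.75,0,0,0,0,0,0],[0.8,0,0,0,0,0,0],[0.9,0,0,0,0,0,0],[1,0,0,0,0,0,0],[1,0,0,0,0,0,0],[1,0,0,0,0,0,0]]], "squeeze": 100}}

```text
time_s: 4.82
position: [0.4628, -0.1889, 0.1443]
tool_rot: [[-0.103, 0.498, 0.861], [-0.995, -0.052, -0.089], [0.0, -0.865, 0.501]]
ft_force: [-2.9, 0.9, 5.1]
grip_width: 0.0183
```

Run:
```python
from g import *
o=env.observe();print(o['position'],o['tool_rot'],o['qvel'],o['ft_force'],o['wrist_torque'],o['grip_width'])
for n,(x,y) in(('side',(270,180)),):
    d=snap(n,'5'); i=np.array(d['img'])[y:y+100,x:x+110]; cv2.imwrite(f'pics/{n}5c.png',cv2.resize(i,None,fx=6,fy=6,interpolation=cv2.INTER_CUBIC)[:,:,::-1])
```

```text
[ 0.46283825 -0.18885104  0.14425189] [[-1.03270630e-01  4.98324489e-01  8.60818146e-01]
 [-9.94653293e-01 -5.17898535e-02 -8.93456073e-02]
 [ 5.85415221e-05 -8.65442381e-01  5.01008465e-01]] [ 0.11907263 -0.02217282  0.24153211 -1.20786259 -2.63729581  0.14525061] [-2.94064488  0.90349338  5.14245914] [-0.08495639  0.02469547 -0.12193931] 0.01833816810939665
```

View pics/side5c.png

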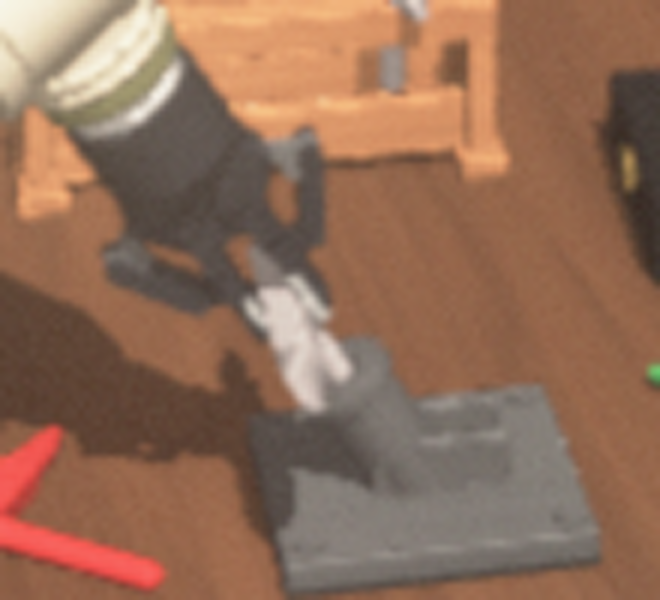

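{"method": "carry_out", "body": {"targets": [[[1,-0.1,0,0.2,-2,0.2,3.5],[1,-0.2,0,0.4,-4,0.4,6.9],[1,-0.3,0,0.5,-6,0.6,10.4],[1,-0.4,0,0.7,-8,0.8,13.9],[1,-0.5,0.1,0.9,-9.9,1,17.3],[1,-0.6,0.1,1.1,-11.9,1.2,20.8],[1,-0.7,0.1,1.2,-13.9,1.4,24.2],[1,-0.8,0.1,1.4,-11.9,1.2,20.8],[1,-0.9,0.1,1.6,-9.9,1,17.3],[1,-1,0.1,1.7,-8,0.8,13.9],[1,-1.1,0.1,1.9,-6,0.6,10.4]]]}}

```text
time_s: 5.78
position: [0.4615, -0.1885, 0.1444]
tool_rot: [[0.077, 0.496, 0.865], [-0.992, -0.05, 0.117], [0.101, -0.867, 0.488]]
ft_force: [11.6, -2.6, -18.6]
grip_width: 0.0184
```

```bash
cat > st.py <<'E'
from g import *
import sys
xs,ys,zs,R=frame(-5.9,30)
o=env.observe();P=o['position'];P0=np.array([.46283,-.18885,.14425])
rv=np.degrees(Ro.from_matrix(o['tool_rot']@R.T).as_rotvec())
F=o['ft_force'];M=o['wrist_torque']
print('along xs,ys,zs mm',np.round([(P-P0)@a*1000 for a in(xs,ys,zs)],2),'twist',np.round([rv@a for a in(xs,ys,zs)],2))
print('F',np.round([F@a for a in(xs,ys,zs)],1),'M',np.round([M@a for a in(xs,ys,zs)],2),'w',o['grip_width'],o['time_s'],'q',np.round(o['q']))
if len(sys.argv)>1:
    a=sys.argv[1]
    for n,(x,y) in(('side',(270,160)),('top',(345,180))):
        d=snap(n,a); i=np.array(d['img'])[y:y+120,x:x+120]; cv2.imwrite(f'pics/{n}{a}c.png',cv2.resize(i,None,fx=5,fy=5,interpolation=cv2.INTER_CUBIC)[:,:,::-1])
E
python3 st.py 6
```

```text
along xs,ys,zs mm [-1.09  0.19  0.75] twist [ 0.07  0.09 11.82]
F [  1.   -1.4 -22. ] M [-0.29 -0.05  0.32] w 0.01835060409420669 5.7833 q [-45.  17. 111.  35.  33. -77.]
```

View pics/side6c.png

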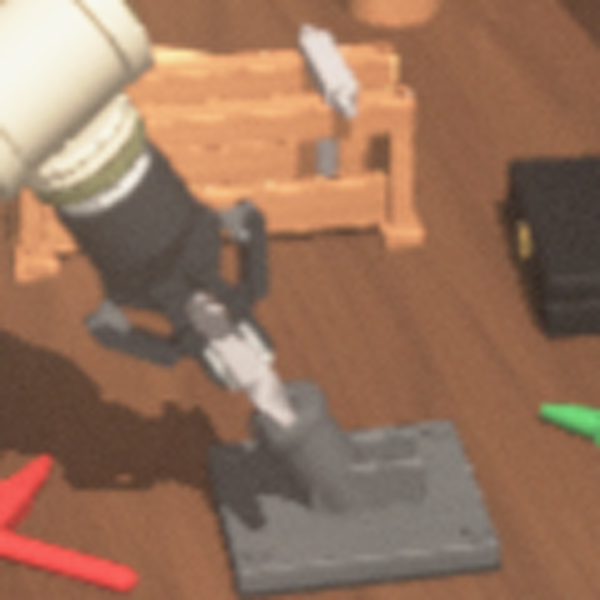

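View pics/top6c.png

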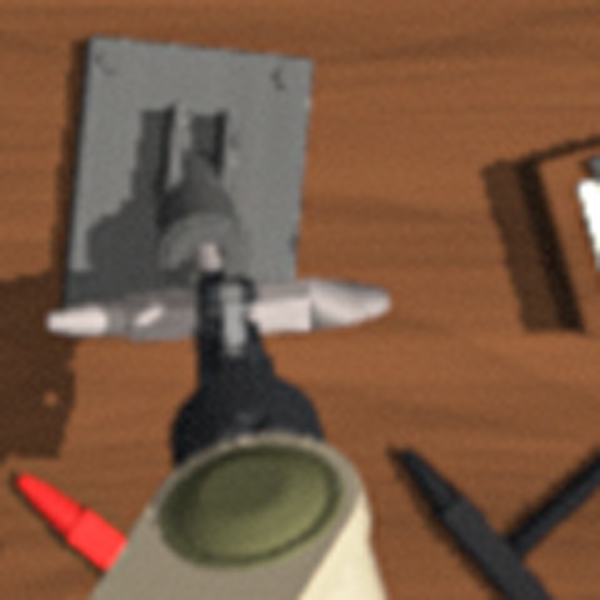

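{"method": "carry_out", "body": {"targets": [[[1,-0.1,0,0.2,2,-0.2,-3.5],[1,-0.2,0,0.35,4,-0.4,-6.9],[1,-0.3,0,0.5,6,-0.6,-10.4],[1,-0.4,0,0.7,8,-0.8,-13.9],[1,-0.5,0.1,0.9,9.9,-1,-17.3],[1,-0.6,0.1,1.05,11.9,-1.2,-20.8],[1,-0.7,0.1,1.2,13.9,-1.4,-24.2],[1,-0.8,0.1,1.4,15.9,-1.6,-27.7],[1,-0.9,0.1,1.55,17.9,-1.9,-31.2],[1,-1,0.1,1.75,19.9,-2.1,-34.6],[1,-1.1,0.1,1.9,17.9,-1.9,-31.2],[1,-1.2,0.1,2.1,15.9,-1.6,-27.7],[1,-1.3,0.1,2.25,13.9,-1.4,-24.2],[1,-1.4,0.1,2.4,11.9,-1.2,-20.8],[1,-1.5,0.2,2.6,9.9,-1,-17.3],[1,-1.6,0.2,2.8,8,-0.8,-13.9],[1,-1.7,0.2,2.95,6,-0.6,-10.4],[1,-1.8,0.2,3.1,4,-0.4,-6.9],[1,-1.9,0.2,3.3,2,-0.2,-3.5],[1,-2,0.2,3.45,0,0,0]]]}}

```text
time_s: 7.55
position: [0.4597, -0.1881, 0.1475]
tool_rot: [[0.081, 0.496, 0.865], [-0.991, -0.049, 0.121], [0.102, -0.867, 0.488]]
ft_force: [13.9, -3.1, -21.4]
grip_width: 0.0183
```

```bash
python3 st.py
```

```text
along xs,ys,zs mm [-1.16  0.38  4.41] twist [ 0.13  0.09 12.06]
F [  1.5  -1.7 -25.6] M [-0.03 -0.23 -0.42] w 0.018306606685544874 7.55 q [-45.  16. 111.  35.  34. -77.]
```

{"method": "carry_out", "body": {"targets": [[[1,-0.1,0,0.2,2,-0.2,-3.5],[1,-0.2,0,0.35,4,-0.4,-6.9],[1,-0.3,0,0.5,6,-0.6,-10.4],[1,-0.4,0,0.7,8,-0.8,-13.9],[1,-0.5,0.1,0.9,9.9,-1,-17.3],[1,-0.6,0.1,1.05,11.9,-1.2,-20.8],[1,-0.7,0.1,1.2,13.9,-1.4,-24.2],[1,-0.8,0.1,1.4,15.9,-1.6,-27.7],[1,-0.9,0.1,1.55,17.9,-1.9,-31.2],[1,-1,0.1,1.75,19.9,-2.1,-34.6],[1,-1.1,0.1,1.9,17.9,-1.9,-31.2],[1,-1.2,0.1,2.1,15.9,-1.6,-27.7],[1,-1.3,0.1,2.25,13.9,-1.4,-24.2],[1,-1.4,0.1,2.4,11.9,-1.2,-20.8],[1,-1.5,0.2,2.6,9.9,-1,-17.3],[1,-1.6,0.2,2.8,8,-0.8,-13.9],[1,-1.7,0.2,2.95,6,-0.6,-10.4],[1,-1.8,0.2,3.1,4,-0.4,-6.9],[1,-1.9,0.2,3.3,2,-0.2,-3.5],[1,-2,0.2,3.45,0,0,0]]]}}

```text
time_s: 9.22
position: [0.4576, -0.1879, 0.151]
tool_rot: [[0.081, 0.496, 0.865], [-0.991, -0.049, 0.121], [0.103, -0.867, 0.488]]
ft_force: [12.9, -2.3, -20.5]
grip_width: 0.0185
```

{"method": "carry_out", "body": {"targets": [[[1,-0.1,0,0.2,2,-0.2,-3.5],[1,-0.2,0,0.35,4,-0.4,-6.9],[1,-0.3,0,0.5,6,-0.6,-10.4],[1,-0.4,0,0.7,8,-0.8,-13.9],[1,-0.5,0.1,0.9,9.9,-1,-17.3],[1,-0.6,0.1,1.05,11.9,-1.2,-20.8],[1,-0.7,0.1,1.2,13.9,-1.4,-24.2],[1,-0.8,0.1,1.4,15.9,-1.6,-27.7],[1,-0.9,0.1,1.55,17.9,-1.9,-31.2],[1,-1,0.1,1.75,19.9,-2.1,-34.6],[1,-1.1,0.1,1.9,17.9,-1.9,-31.2],[1,-1.2,0.1,2.1,15.9,-1.6,-27.7],[1,-1.3,0.1,2.25,13.9,-1.4,-24.2],[1,-1.4,0.1,2.4,11.9,-1.2,-20.8],[1,-1.5,0.2,2.6,9.9,-1,-17.3],[1,-1.6,0.2,2.8,8,-0.8,-13.9],[1,-1.7,0.2,2.95,6,-0.6,-10.4],[1,-1.8,0.2,3.1,4,-0.4,-6.9],[1,-1.9,0.2,3.3,2,-0.2,-3.5],[1,-2,0.2,3.45,0,0,0]]]}}

```text
time_s: 10.88
position: [0.4556, -0.1877, 0.1546]
tool_rot: [[0.081, 0.496, 0.864], [-0.991, -0.049, 0.121], [0.103, -0.867, 0.488]]
ft_force: [9.8, -0.7, -16.4]
grip_width: 0.0183
```

```bash
python3 st.py 7
```

```text
along xs,ys,zs mm [-1.16  0.4  12.65] twist [ 0.12  0.08 12.09]
F [  0.3   0.3 -19.2] M [-0.21 -0.16 -0.2 ] w 0.01826425157857134 10.8833 q [-45.  15. 111.  34.  35. -76.]
```

View pics/side7c.png

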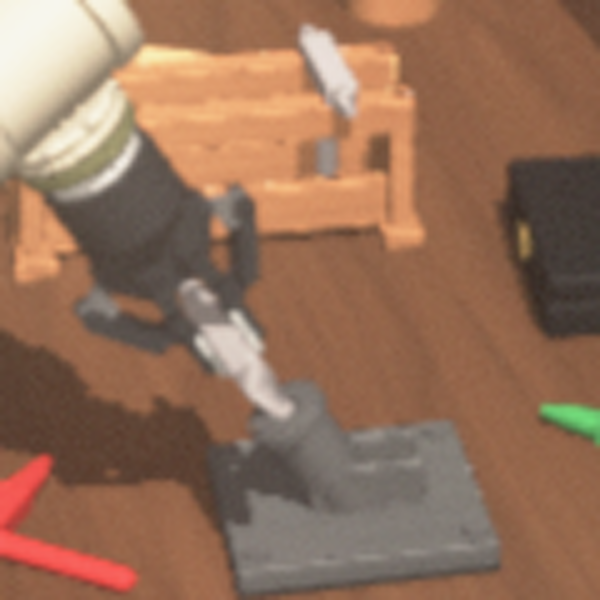

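View pics/top7c.png

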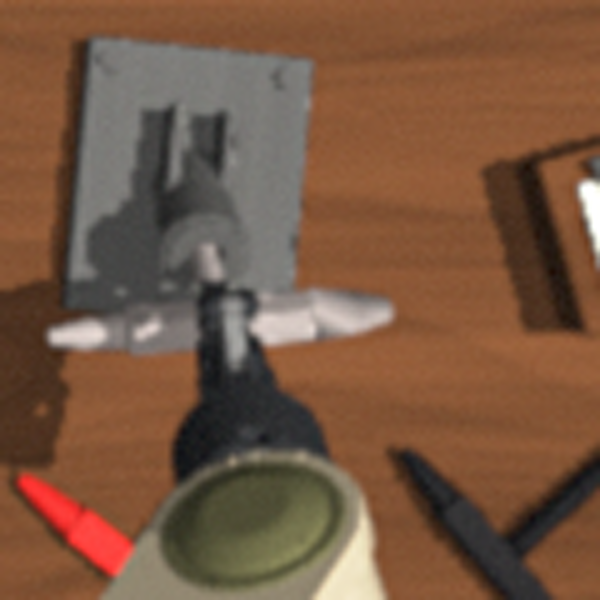

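Drawing out well and the holder has not moved (same corners at (90,38), (312,62) in the crop). Two more cycles.

{"method": "carry_out", "body": {"targets": [[[1,-0.1,0,0.2,2,-0.2,-3.5],[1,-0.2,0,0.35,4,-0.4,-6.9],[1,-0.3,0,0.5,6,-0.6,-10.4],[1,-0.4,0,0.7,8,-0.8,-13.9],[1,-0.5,0.1,0.9,9.9,-1,-17.3],[1,-0.6,0.1,1.05,11.9,-1.2,-20.8],[1,-0.7,0.1,1.2,13.9,-1.4,-24.2],[1,-0.8,0.1,1.4,15.9,-1.6,-27.7],[1,-0.9,0.1,1.55,17.9,-1.9,-31.2],[1,-1,0.1,1.75,19.9,-2.1,-34.6],[1,-1.1,0.1,1.9,17.9,-1.9,-31.2],[1,-1.2,0.1,2.1,15.9,-1.6,-27.7],[1,-1.3,0.1,2.25,13.9,-1.4,-24.2],[1,-1.4,0.1,2.4,11.9,-1.2,-20.8],[1,-1.5,0.2,2.6,9.9,-1,-17.3],[1,-1.6,0.2,2.8,8,-0.8,-13.9],[1,-1.7,0.2,2.95,6,-0.6,-10.4],[1,-1.8,0.2,3.1,4,-0.4,-6.9],[1,-1.9,0.2,3.3,2,-0.2,-3.5],[1,-2,0.2,3.45,0,0,0]]]}}

```text
time_s: 12.65
position: [0.4536, -0.1877, 0.1582]
tool_rot: [[0.081, 0.496, 0.864], [-0.991, -0.05, 0.122], [0.104, -0.867, 0.488]]
ft_force: [10.9, -1.7, -18.4]
grip_width: 0.0186
```

{"method": "carry_out", "body": {"targets": [[[1,-0.1,0,0.2,2,-0.2,-3.5],[1,-0.2,0,0.35,4,-0.4,-6.9],[1,-0.3,0,0.5,6,-0.6,-10.4],[1,-0.4,0,0.7,8,-0.8,-13.9],[1,-0.5,0.1,0.9,9.9,-1,-17.3],[1,-0.6,0.1,1.05,11.9,-1.2,-20.8],[1,-0.7,0.1,1.2,13.9,-1.4,-24.2],[1,-0.8,0.1,1.4,15.9,-1.6,-27.7],[1,-0.9,0.1,1.55,17.9,-1.9,-31.2],[1,-1,0.1,1.75,19.9,-2.1,-34.6],[1,-1.1,0.1,1.9,17.9,-1.9,-31.2],[1,-1.2,0.1,2.1,15.9,-1.6,-27.7],[1,-1.3,0.1,2.25,13.9,-1.4,-24.2],[1,-1.4,0.1,2.4,11.9,-1.2,-20.8],[1,-1.5,0.2,2.6,9.9,-1,-17.3],[1,-1.6,0.2,2.8,8,-0.8,-13.9],[1,-1.7,0.2,2.95,6,-0.6,-10.4],[1,-1.8,0.2,3.1,6,-0.6,-10.4],[1,-1.9,0.2,3.3,6,-0.6,-10.4],[1,-2,0.2,3.45,6,-0.6,-10.4]]]}}

```text
time_s: 14.32
position: [0.4517, -0.1876, 0.1629]
tool_rot: [[-0.105, 0.498, 0.861], [-0.994, -0.051, -0.092], [-0.002, -0.866, 0.5]]
ft_force: [2.2, -1.6, -4.5]
grip_width: 0.0183
```

```bash
python3 st.py
```

```text
along xs,ys,zs mm [-0.42  0.05 21.76] twist [ 0.01 -0.01 -0.15]
F [-0.3 -1.4 -5.1] M [-0.02 -0.14 -0.02] w 0.018254341986621483 14.3167 q [-46.  14. 111.  33.  36. -64.]
```

{"method": "carry_out", "body": {"targets": [[[1,-0.5,0.1,0.9,0,0,0],[1,-1.5,0.2,2.6,0,0,0],[1,-3,0.3,5.2,0,0,0],[1,-4.5,0.5,7.8,0,0,0],[1,-6,0.6,10.4,0,0,0],[1,-7.5,0.8,13,0,0,0],[1,-9,0.9,15.6,0,0,0],[1,-10.5,1.1,18.2,0,0,0],[1,-12,1.2,20.8,0,0,0],[1,-13.5,1.4,23.4,0,0,0],[1,-15,1.5,26,0,0,0],[1,-16.5,1.7,28.6,0,0,0],[1,-18,1.9,31.2,0,0,0],[1,-19.5,2,33.8,0,0,0],[1,-21,2.2,36.4,0,0,0],[1,-23,2.4,40,0,0,0],[1,-26,2.7,45,0,0,0],[1,-29,3,50,0,0,0],[1,-31,3.2,54,0,0,0],[1,-32,3.3,56,0,0,0]]]}}

```text
time_s: 15.98
position: [0.4195, -0.1845, 0.2199]
tool_rot: [[-0.103, 0.498, 0.861], [-0.995, -0.052, -0.089], [0.001, -0.865, 0.501]]
ft_force: [-0.1, -0.6, -6.6]
grip_width: 0.0183
```

```bash
python3 st.py 8
python3 - <<'E'
from g import *
a=load('top0');b=load('top8'); print(np.abs(a['img'][185:215,360:405].astype(int)-b['img'][185:215,360:405]).mean())
E
```

```text
along xs,ys,zs mm [ 0.1  -0.13 87.34] twist [-0.05 -0.08 -0.01]
F [-3.4 -0.6 -5.7] M [-0.01  0.76  0.02] w 0.018281731645572105 15.9833 q [-49.   6. 109.  29.  46. -60.]
3.112345679012346
```

View pics/side8c.png

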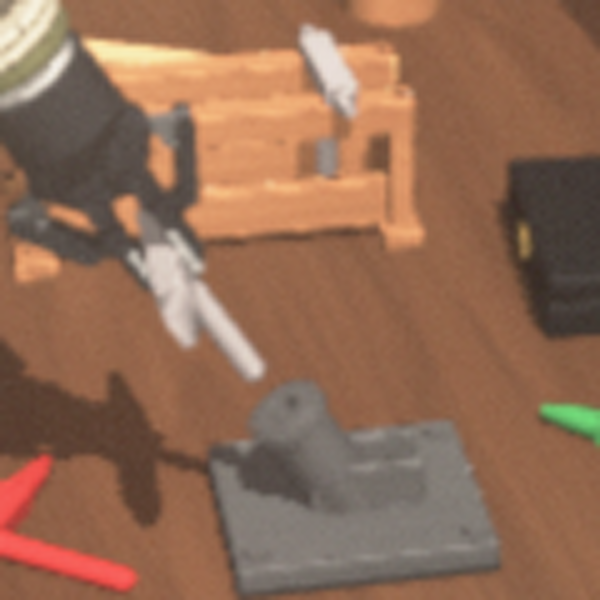

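View pics/top8c.png

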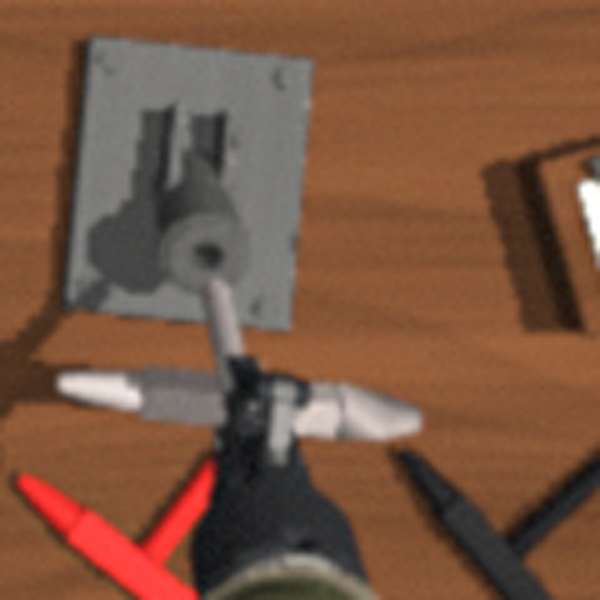

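Run:
```python
from g import *
R=frame(-6.8,0)[3]
print(delta(np.array([.43,-.10,.295]),R),delta(np.array([.5014,.2003,.295]),R),delta(np.array([.5014,.2003,.135]),R))
```

```text
(array([10.4, 84.5, 75.4]), array([ 3.36, 29.89, -0.86])) (array([ 81.8, 384.8,  75.4]), array([ 3.36, 29.89, -0.86])) (array([ 81.8, 384.8, -84.6]), array([ 3.36, 29.89, -0.86]))
```

{"method": "carry_out", "body": {"targets": [[[1,-2,1,10,0,0,0],[1,-3,2,22,0,0,0],[1,-3,4,36,0.3,3,-0.1],[1,-2,8,50,0.7,6,-0.2],[1,0,14,60,1,9,-0.3],[1,2,22,68,1.4,12,-0.4],[1,4,32,73,1.7,15,-0.4],[1,7,46,75.5,2,18,-0.5],[1,10,62,75.5,2.4,21,-0.6],[1,15,80,75.5,2.7,24,-0.7],[1,20,100,75.5,3,27,-0.8],[1,26,122,75.5,3.4,29.9,-0.9],[1,32,146,75.5,3.4,29.9,-0.9],[1,38,170,75.5,3.4,29.9,-0.9],[1,44,195,75.5,3.4,29.9,-0.9],[1,50,220,75.5,3.4,29.9,-0.9],[1,56,245,75.5,3.4,29.9,-0.9],[1,62,270,75.5,3.4,29.9,-0.9],[1,67,293,75.5,3.4,29.9,-0.9],[1,72,315,75.5,3.4,29.9,-0.9]]]}}

```text
time_s: 17.75
position: [0.492, 0.1323, 0.2942]
tool_rot: [[-0.119, -0.001, 0.993], [-0.993, 0.002, -0.119], [-0.002, -1.0, -0.001]]
ft_force: [0.3, -0.6, -6.8]
grip_width: 0.0186
```

{"method": "carry_out", "body": {"targets": [[[1,3,20,0,0,0,0],[1,6,38,0,0,0,0],[1,8,52,0,0,0,0],[1,9.5,62,0,0,0,0],[1,10,68,0,0,0,0],[1,10,70,0,0,0,0],[1,10,70,0,0,0,0],[1,10,70,0,0,0,0],[1,10,70,0,0,0,0],[1,10,70,0,0,0,0],[1,10,70,0,0,0,0],[1,10,70,0,0,0,0]]]}}

```text
time_s: 18.75
position: [0.5017, 0.2003, 0.2947]
tool_rot: [[-0.12, -0.001, 0.993], [-0.993, 0.001, -0.12], [-0.001, -1.0, -0.001]]
ft_force: [0.1, 0.1, -7.0]
grip_width: 0.0185
```

Run:
```python
from g import *
o=env.observe();print(o['time_s'],o['position'],o['ft_force'],o['wrist_torque'],np.round(o['q']),np.round(o['qvel'],2),o['grip_width'])
for n,(x,y) in(('side',(240,90)),('top',(200,130))):
    d=snap(n,'9'); i=np.array(d['img'])[y:y+150,x:x+150]; cv2.imwrite(f'pics/{n}9c.png',cv2.resize(i,None,fx=4,fy=4,interpolation=cv2.INTER_CUBIC)[:,:,::-1])
R=frame(-6.8,0)[3]
print(delta(np.array([.5014,.2003,.135]),R))
```

```text
18.75 [0.50169024 0.20034601 0.29469077] [ 0.12367617  0.14198101 -6.98676046] [ 0.06389801 -0.04010522 -0.04340898] [ 9. 19. 71.  0. 89. 16.] [ 0.18  0.16  0.    0.07 -0.08  0.15] 0.018467426440862193
(array([  -0.3,   -0.2, -159.7]), array([-0.07, -0.05,  0.07]))
```

View pics/side9c.png

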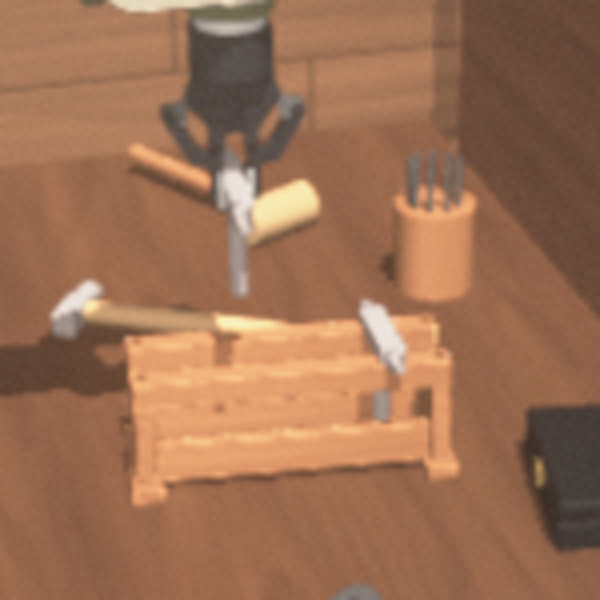

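View pics/top9c.png

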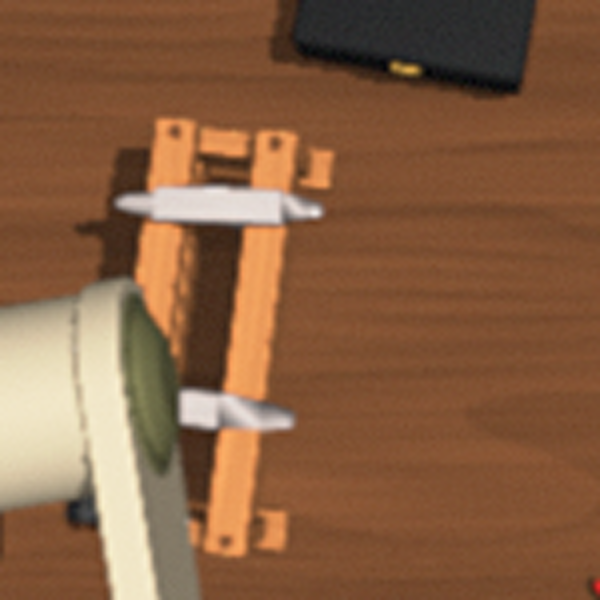

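Run:
```python
from g import *
d=load('side9');f=lambda p:(proj(d,p)-[240,90])*4
print('tang end',f([.5017,.2003,.1807]),'y+10mm',f([.5017,.2103,.1807]),'beak',(proj(load('top9'),np.array([.5017,.2003,.2907])-.092*np.array([.118,.993,0]))-[200,130])*4)
```

```text
tang end [236.56142476 295.75222359] y+10mm [234.08233532 291.14450073] beak [291.96970574 416.83932135]
```

{"method": "carry_out", "body": {"targets": [[[1,0,0,-6,0,0,0],[1,0,0,-16,0,0,0],[1,0,0,-28,0,0,0],[1,0,0,-40,0,0,0],[1,0,0,-52,0,0,0],[1,0,0,-64,0,0,0],[1,0,0,-76,0,0,0],[1,0,0,-88,0,0,0],[1,0,0,-100,0,0,0],[1,0,0,-112,0,0,0],[1,0,0,-123,0,0,0],[1,0,0,-132,0,0,0],[1,0,0,-140,0,0,0],[1,0,0,-146,0,0,0],[1,0,0,-150,0,0,0],[1,0,0,-152,0,0,0],[1,0,0,-153,0,0,0],[1,0,0,-154,0,0,0]]]}}

```text
time_s: 20.35
position: [0.5019, 0.2006, 0.1409]
tool_rot: [[-0.119, -0.0, 0.993], [-0.993, 0.001, -0.119], [-0.001, -1.0, -0.0]]
ft_force: [-0.3, 0.7, -6.3]
grip_width: 0.0183
```

Run:
```python
from g import *
o=env.observe();print(o['time_s'],o['position'],o['ft_force'],o['wrist_torque'])
for n,(x,y) in(('side',(240,90)),('top',(200,130))):
    d=snap(n,'10'); i=np.array(d['img'])[y:y+150,x:x+150]; cv2.imwrite(f'pics/{n}10c.png',cv2.resize(i,None,fx=4,fy=4,interpolation=cv2.INTER_CUBIC)[:,:,::-1])
```

```text
20.35 [0.5018857  0.20064415 0.14092604] [-0.31284851  0.68916685 -6.2926893 ] [ 0.02796575 -0.00090784  0.03335085]
```

View pics/side10c.png

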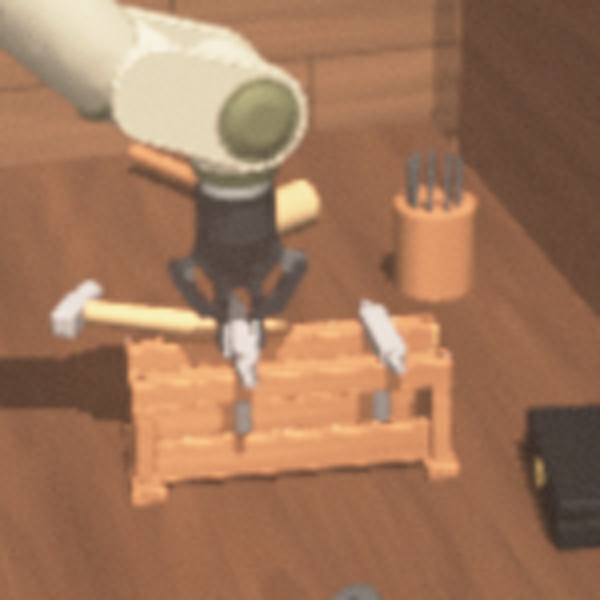

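The tang (243,415 in the crop) is between the rails with the bar just above them. I'll lower gently until the force shows contact.

{"method": "carry_out", "body": {"targets": [[[1,0,0,-0.7,0,0,0],[1,0,0,-1.4,0,0,0],[1,0,0,-2.1,0,0,0],[1,0,0,-2.8,0,0,0],[1,0,0,-3.5,0,0,0],[1,0,0,-4,0,0,0],[1,0,0,-4.5,0,0,0],[1,0,0,-4.5,0,0,0]]]}}

```text
time_s: 21.12
position: [0.5016, 0.2006, 0.136]
tool_rot: [[-0.119, -0.001, 0.993], [-0.993, 0.001, -0.119], [-0.001, -1.0, -0.001]]
ft_force: [-0.5, -0.6, -6.4]
grip_width: 0.0184
```

{"method": "carry_out", "body": {"targets": [[[1,0,0,-0.5,0,0,0],[1,0,0,-1,0,0,0],[1,0,0,-1,0,0,0]]]}}

```text
time_s: 21.37
position: [0.5017, 0.2006, 0.1358]
tool_rot: [[-0.119, -0.0, 0.993], [-0.993, 0.001, -0.119], [-0.001, -1.0, -0.0]]
ft_force: [-3.1, -1.5, 3.1]
grip_width: 0.0187
```

{"method": "carry_out", "body": {"targets": [[[0.75,0,0,0,0,0,0],[0.7,0,0,0,0,0,0],[0.65,0,0,0,0,0,0],[0.6,0,0,0,0,0,0],[0.5,0,0,0,0,0,0],[0.4,0,0,0,0,0,0],[0.4,0,0,0,0,0,0],[0.4,0,0,0,0,0,0],[0.4,0,0,0,0,0,0]]], "squeeze": 20}}

```text
time_s: 22.12
position: [0.5017, 0.2006, 0.1351]
tool_rot: [[-0.119, -0.001, 0.993], [-0.993, 0.001, -0.119], [-0.001, -1.0, -0.001]]
ft_force: [1.2, -0.2, 0.7]
grip_width: 0.0513
```

Run:
```python
from g import *
o=env.observe();print(o['time_s'],o['position'],o['ft_force'],o['wrist_torque'],o['grip_width'])
for n,(x,y) in(('side',(240,90)),):
    d=snap(n,'11'); i=np.array(d['img'])[y:y+150,x:x+150]; cv2.imwrite(f'pics/{n}11c.png',cv2.resize(i,None,fx=4,fy=4,interpolation=cv2.INTER_CUBIC)[:,:,::-1])
```

```text
22.1167 [0.50169125 0.20061347 0.13513459] [ 1.22364062 -0.221932    0.71516675] [-0.01743474 -0.00635707  0.00688796] 0.0513078179773951
```

View pics/side11c.png

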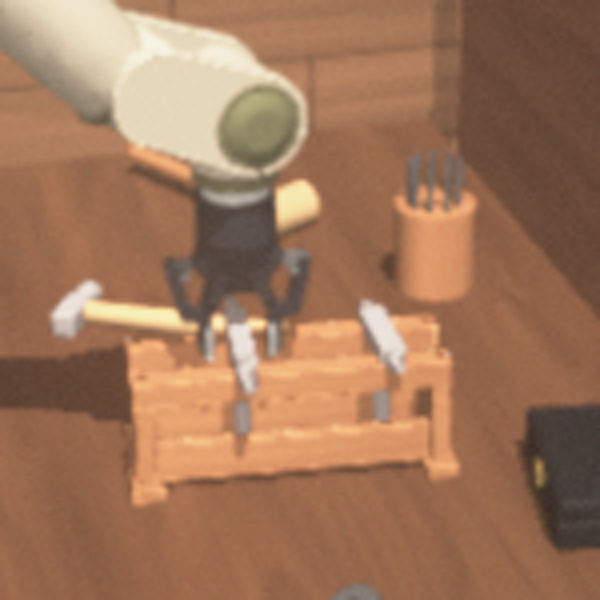

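Released cleanly; the stake rests on both rails with the pads clear on each side. Now straight up and away.

{"method": "carry_out", "body": {"targets": [[[0.4,0,0,3,0,0,0],[0.4,0,0,8,0,0,0],[0.4,0,0,15,0,0,0],[0.4,0,0,25,0,0,0],[0.4,0,0,38,0,0,0],[0.4,0,0,55,0,0,0],[0.4,0,0,75,0,0,0],[0.4,0,0,95,0,0,0],[0.4,0,0,115,0,0,0],[0.4,-15,0,130,0,0,0],[0.4,-40,0,140,0,0,0],[0.4,-65,0,145,0,0,0],[0.4,-90,0,150,0,0,0],[0.4,-110,0,150,0,0,0],[0.4,-125,0,150,0,0,0],[0.4,-130,0,150,0,0,0],[0.4,-130,0,150,0,0,0],[0.4,-130,0,150,0,0,0],[0.4,-130,0,150,0,0,0],[0.4,-130,0,150,0,0,0]]]}}

```text
time_s: 23.83
position: [0.3725, 0.2005, 0.285]
tool_rot: [[-0.12, -0.001, 0.993], [-0.993, 0.001, -0.12], [-0.001, -1.0, -0.001]]
ft_force: [-0.5, 0.2, -0.1]
grip_width: 0.0511
```

Run:
```python
from g import *
o=env.observe();print(o['time_s'],o['position'],o['ft_force'],np.round(o['qvel'],2))
s=snap('side','12');t=snap('top','12')
i=np.array(t['img'])[140:280,200:340]; cv2.imwrite('pics/top12c.png',cv2.resize(i,None,fx=4,fy=4,interpolation=cv2.INTER_CUBIC)[:,:,::-1])
```

```text
23.8333 [0.37246838 0.20053878 0.28498969] [-0.47062765  0.18250966 -0.07824456] [ 0.01 -0.07  0.24 -0.05 -0.02 -0.04]
```

View pics/side12.png

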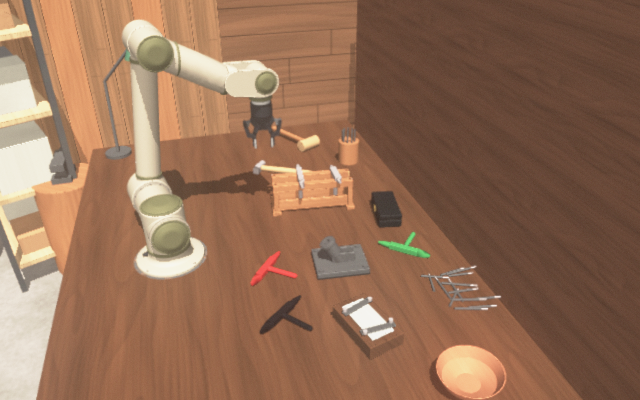

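View pics/top12.png

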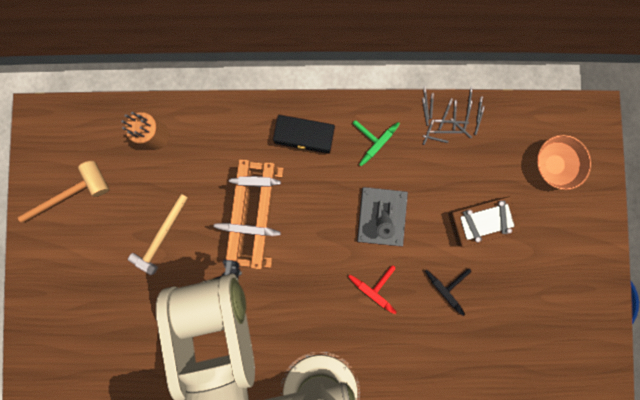

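View pics/top12c.png

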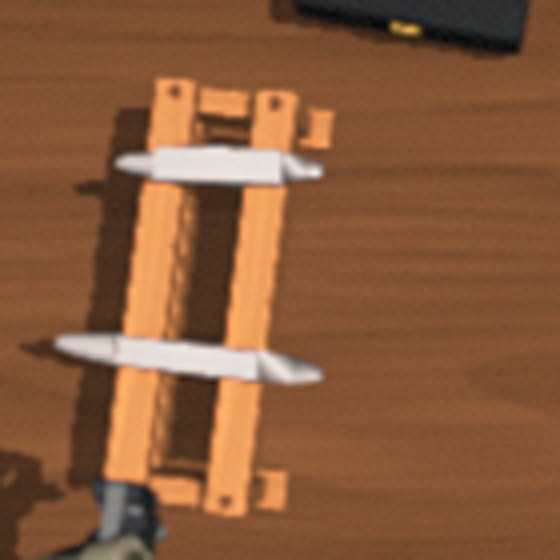

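Run:
```python
from g import *
t=load('top12');a=load('top0')
g=lambda x,y:(x/4+200-.4,y/4+140-.4)
p=[onz(t,*g(*q),.131) for q in((55,343),(322,375))]; print('len',np.linalg.norm(p[0]-p[1]),np.mean(p,0))
d=np.abs(t['img'].astype(int)-a['img']).mean(2)>40; print('holder diff px',d[185:225,358:410].sum(),'spare/hammer/block',d[160:190,230:285].sum(),d[190:260,130:190].sum(),d[190:250,445:520].sum())
print(env.close_job())
```

```text
len 0.18689893503021146 [0.50090143 0.20126962 0.131     ]
holder diff px 0 spare/hammer/block 0 13 0
the job is handed in; nothing more can be done
None
```

The seized stake is out of its socket and hanging in the rack. I handed the job in at about 24 s.

- **Extraction:** I gripped the crosspiece at 100 N and worked the stake between about +28° and −28° with a light pull. The pull read about 19–26 N at the checks, while the tang travelled about 20 mm. It then slid out freely along the bore. The holder showed no changed pixels between the first and last top views.
- **Hanging:** I set the stake down vertically until the force reading showed the rails carrying its weight (−6.4 N to +3.1 N). Then I opened the gripper and backed away straight up.
- **Final check:** The crosspiece lies across both rails, centred at about (0.501, 0.201) m, within 1–2 mm of the free point. It measured 187 mm long against the 184 mm given. Before I let go, the side view showed the tang straight down in the slot.
- **Surroundings:** The spare stake and the chasing block showed no changed pixels. Around the hammer 13 pixels differed. It looks to be in the same place, so I put that down to the arm's shadow, but I did not check further. I compared the case and the look-alikes only by eye.

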